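Hold a carburettor top cap down on its piston spring

TASK

Fit the black top cap from the parts tray to the carburettor in the vice: lower it over the piston spring with its nose above the carburettor's nose, then press it straight down, firmly but without forcing it, until it sits flush on the flange all round. Finish while still holding it hard down against the flange, since the spring lifts it off as soon as you let go and the screws are still to be started. Leave the silver cap and everything else on the bench where they are.

Things in the scene. Friction and masses are not known exactly. Their poses are not given: they have to be found in the camera images.
- cap: Black plastic top cap, starts upright in a large tray compartment. Origin: centre of its underside; x towards its nose, z up. Round flange 68 mm across, 11 high; on it a round flat-topped dome to grip, 36 mm diameter, 11 to 35 mm above the underside. Ears at +-y reach 46 mm, 8 high; the one nose (16 wide, 11 high, cream mark) reaches 52 mm. Recess below: 54 mm across, 8 deep. 70 g
- cap_nose (a point): Point on the cap's nose: 44 mm from the cap's centre along its x, at the level of its underside
- carb_seat (a point): Centre of the carburettor's flat round top flange (68 mm across), 128 mm above the bench; z up, x towards its nose. Outline as the cap's: two screw bosses at +-y, nose at +x. A tapered collar stands 6 mm above the flange (43 mm across at its top, 50 at its foot) and enters the cap's recess with 2 mm play. With the cap home, the cap's origin lies here
- carb_nose (a point): Point on the carburettor's nose, 44 mm from carb_seat along its x, level with the flange. With the cap home, cap_nose lies here
- spring (a joint): How far the piston spring is pressed, in m. 0: free, its white seat washer (24 mm across) 30 mm above the flange on the centre line. The flat roof of the cap's recess bears on the washer; 0.022 when the cap is home. Pushes up with 4 N when free, rising evenly to 9.6 N with the cap home, so holding it on the flange takes more; lifts the cap off if let go
- vice: Blue-grey drill-press vice fixed to the bench, holding the carburettor. Origin at bench level under the carburettor's centre, axes as carb_seat. 150 mm wide at its bolts; reaches 140 mm to -x (screw handle, 45 high) and 90 mm to +x; jaws 63 mm high. It may stand left or right of the tray
- tray: Blue plastic parts tray, fixed, 157 (x) by 212 (y) mm, floor 3 mm thick, walls 12 mm high. Origin: centre of its underside. Two large compartments, 100 mm square, centred at x = -24.5, y = +-52 mm, hold the black cap and the silver cap, either way; three small ones along the +x side
- silver_cap: Bystander: bare aluminium cap of another carburettor, square, 66 mm, with a low round top, 20 mm high, no nose; lies in the tray's other large compartment. Origin: centre of its underside
- plug: Bystander: spark plug lying in a small compartment of the tray
- screwdriver: Bystander: red-handled screwdriver, 200 mm long, 26 mm high, lying on the bench between tray and vice. Origin: centre of its underside
- spanner: Bystander: steel spanner, 170 mm, flat on the bench beyond the tray and vice
- cleaner_can: Bystander: yellow spray can, 64 mm diameter, 190 mm high, on the bench beyond the tray and vice
- carb: The grey cast carburettor itself, held in the vice: origin under its centre at bench level, axes as carb_seat, top flange 128 mm up
Things that resemble listed ones, but are neither listed nor needed, are in the scene too. Several things look just like the cap: the one meant starts farthest to the robot's right.

How it is judged:
On the way, in this order (a step that is already met when the one before it is completed fails the run):
1. the black cap is lifted out of the tray in the fingers (z of cap in the frame of tray above 0.03 m and contact force between the fingers and cap above 1 N), for 0.1 s.
2. the cap rests level on the spring, centred within 5 mm and with its nose within 8 mm of being above the carburettor's nose (horizontal distance between carb_seat and cap below 0.005 m and horizontal distance between carb_nose and cap_nose below 0.008 m and angle between the z axis of cap and the z axis of carb_seat, either way round below 0.1 rad and contact force between cap and spring above 1 N and value of joint spring above 0.002 m), for 0.05 s.
At the end, for the whole second after the job is handed in: The fingers hold the cap home through the last second: underside on the flange (within 2 mm, touching), level within 0.05 rad, centred within 5 mm, nose points within 8 mm of each other, spring pressed 19.5 mm or more and pushing on the cap (horizontal distance between carb_seat and cap below 0.005 m and horizontal distance between carb_nose and cap_nose below 0.008 m and angle between the z axis of cap and the z axis of carb_seat, either way round below 0.05 rad and z of cap in the frame of carb_seat between -0.003 and 0.002 m and angle between cap's own z axis and vertical below 0.3 rad and value of joint spring above 0.0195 m and contact force between cap and carb above 0.5 N and contact force between cap and spring above 4 N and contact force between the fingers and cap above 3 N); the arm keeps its last pose, push and grip.
It fails at once if the cap is forced: pressed on the carburettor with more than 80 N (contact force between cap and carb above 80 N).
It fails at once if a bystander is moved by more than 20 mm (distance of any of silver_cap, plug, screwdriver, spanner, cleaner_can from where it was at the start of the episode above 0.02 m).
It also fails if it takes over 43 s, if anything falls off the work surface, if the arm or the gripper's body presses on something with over 40 N, if the wrist force passes 120 N, or if a joint passes its speed limit or range.

ROBOT

A 6-joint arm with a two-finger parallel gripper is mounted at the origin on the work surface. World frame = base frame: x ahead of the robot, y to its left, z up, the work surface at z = 0. Lengths are in m, angles in rad, forces in N, time in s.
With the tool pointing down it reaches from about 0.35 to 0.975 m from the base axis. Payload 4.9 kg.
Tool frame: the origin (TCP) lies on the centre line of the jaws, within the pads' length; the fingertips stand 14 mm ahead of it and the grasp point (between the pads) lies 5 mm behind it (manip.nose_length is the distance from the TCP to the fingertips, in m); z points along the fingers, y is the line along which they close (so a half turn about z gives the same grasp; the last joint's range is limited). The gripper opens to 85 mm and grips with 20 to 120 N. Pads are 22 mm wide; open, the fingers measure 114 mm over their backs; the gripper's body (76 mm by 85 mm) begins 54 mm behind the grasp point. The pads swing forward as they close: fully open they stand 13 mm farther back than shut.
Start: joints at [1.133, 0.053, 1.613, -0, 1.476, -0.119], TCP at [0.196, 0.593, 0.245] pointing down, gripper open.
Joint ranges: [-3.01, 3.01], [-1.01, 2.22], [0.06, 2.58], [-1.02, 4.17], [0.09, 2.62], [-3.14, 3.14]. Speed limits (rad/s): [2.57, 2.57, 3.14, 3.14, 3.14, 3.14].

INTERFACE

Orientations are given as a unit quaternion [w, x, y, z].
In Python, from plant import manip, imaging gives the robot as it stands.
- The arm moves only by the tool play_rows, never from a script. Its argument "commands" is a list of rows, each a list of 6 numbers: the shift along the tool's x, y, z in mm, then the turn, a rotation vector about the tool's x, y, z in degrees. A call has 1 to 5 rows; each row shifts and turns the commanded pose from where the row before left it, along the tool's axes as they then stand; what a row does not reach is not made up. A row lasts 1/12 s, in which the tool goes at most 41.7 mm and 7.16 degrees, less where a joint would pass 70% of its speed; a pose out of reach is approached as far as the arm can. A call is refused whole if a number of a shift passes 41.7 or a number of a turn 7.16, either way. A call with a gripper value outside its range is refused whole. "hand" is the finger opening in mm, from 0 to 85.4, set as the call begins (left out, the last holds). The fingers move at their own pace and stop on an object; the grip force is fixed at half the most. Time passes only in rows, so rows that do not move let the fingers close. It gives the time, the measured TCP pose, the force, the opening and the grip force at its end, in the units of the state.
- manip.state(): the state, without advancing time (a new reading comes with each control period).
- imaging.grab_frame(name): name is "side" or "top" or "wrist"; returns a dict with "image" (400x640x3 uint8, red, green, blue), "fx", "fy", "cx", "cy" (pixels), "R" (3x3) and "t" (3): a world point X has camera coordinates R X + t; the wrist camera has in their place "mount" (4x4, takes a point from camera to tool coordinates, whose origin is the TCP and whose axes are the flange's). Camera axes: x right, y down, z forward; pixel columns grow to the right and rows downward; lengths in m; the calibration is good to about 2 mm. A picture is of the moment at which its call begins: read the wrist's pose just before it. There is no depth.
- manip.job_done(): hands the job in; it is judged then, once.
The state is a dict: "time": time; "joint_pos": joint angles; "joint_vel": joint speeds; "joint_efforts": joint torques, N m; "tool_pos": TCP position; "tool_rot": TCP orientation; "contact_force": force on the tool from outside, world axes, zero at the start; "ft_torque": the same for the moment, N m; "gripper_width": opening from 0.0 (shut) to 1.0 (fully open); "grasp_force": force on a finger pad.
Only numpy, scipy, OpenCV 4.12 (cv2) and the standard library are available. Lean on these libraries where they do the work, as an engineer would, in place of code of your own. Each camera call takes 0.05 s, during which the arm holds its last target. There are 200 camera calls.

## Working session

There is one attempt and no reset: what is moved stays moved. The work goes in short steps, Python scripts to look and compute and a tool call to move; the robot and the scene stay as the last step left them, time stands still between calls to the robot, and variables do not carry over. Pictures are saved under pics/ and viewed, at most 10 in all, crops included, and the job is handed in when it is done.

Besides the shell and the picture viewer there is one more tool, called after "Request:" by a JSON object that holds its "name" and its "arguments". play_rows: Moves the arm, as the interface text tells. Its arguments: {"type":"object","properties":{"commands":{"type":"array","items":{"type":"array","items":{"type":"number"}}},"hand":{"type":"number"}},"required":["commands"]}

```bash
ls; mkdir -p pics
cat > h.py <<'E'
import numpy as np, cv2, pickle
from plant import manip, imaging
from scipy.spatial.transform import Rotation as Ro
def Rq(q): return Ro.from_quat([q[1],q[2],q[3],q[0]]).as_matrix()
def grab(n,save=None):
    s=manip.state(); f=imaging.grab_frame(n); f=dict(f)
    if 'mount' in f:
        M=np.array(f['mount']); T=np.eye(4); T[:3,:3]=Rq(s['tool_rot']); T[:3,3]=s['tool_pos']
        W=np.linalg.inv(T@M); f['R']=W[:3,:3]; f['t']=W[:3,3]
    f['R']=np.array(f['R']);f['t']=np.array(f['t'])
    if save:
        cv2.imwrite('pics/%s.png'%save,f['image'][:,:,::-1]); pickle.dump(f,open('pics/%s.pkl'%save,'wb'))
    return f
def load(n): return pickle.load(open('pics/%s.pkl'%n,'rb'))
def ray(f,u,v):
    d=f['R'].T@np.array([(u-f['cx'])/f['fx'],(v-f['cy'])/f['fy'],1]); return -f['R'].T@f['t'],d
def onz(f,u,v,z):
    c,d=ray(f,u,v); return c+d*(z-c[2])/d[2]
def proj(f,X):
    c=f['R']@np.array(X)+f['t']; return np.array([f['fx']*c[0]/c[2]+f['cx'],f['fy']*c[1]/c[2]+f['cy']])
E
python3 - <<'E'
from h import *
for n in('top','side','wrist'):
    f=grab(n,n+'0'); print(n,(-f['R'].T@f['t']).round(3),f['R'][2].round(2),f['fx'])
s=manip.state();print(s)
a=cv2.imread('pics/top0.png');b=cv2.imread('pics/side0.png')
E
```

```text
pics
top [0.433 0.052 1.29 ] [ 0.08  0.   -1.  ] 491.07252117744486
side [ 0.266 -0.78   0.759] [ 0.23  0.76 -0.61] 484.1770674734642
wrist [0.126 0.617 0.372] [ 0.28 -0.09 -0.96] 312.4858620330612
{'time': 0.15, 'joint_pos': array([ 1.13301011e+00,  5.31923059e-02,  1.61399556e+00, -7.28304292e-06,
        1.47599169e+00, -1.18996818e-01]), 'joint_vel': array([-0.00038975, -0.00251331, -0.00468933,  0.00042978,  0.00023561,
       -0.00068886]), 'joint_efforts': array([ 9.14563916e-04, -3.94242847e+01, -3.70722198e+01, -1.87252153e-04,
        4.65949342e-03,  3.05760136e-05]), 'tool_pos': array([0.19568499, 0.59308192, 0.24434328]), 'tool_rot': array([-2.14563292e-04,  1.58720216e-01,  9.87323282e-01, -7.63901028e-04]), 'contact_force': array([ 0.72592815, -0.09261064,  0.47338396]), 'ft_torque': array([ 0.01190354, -0.03583135, -0.0118909 ]), 'grasp_force': 0.0, 'gripper_width': 1.001813498559987}
```

View pics/top0.png

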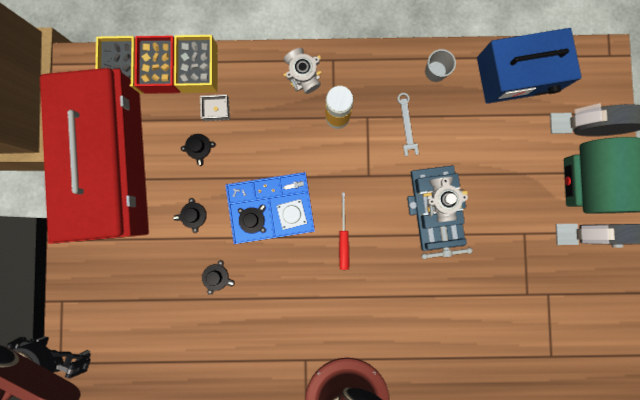

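View pics/side0.png

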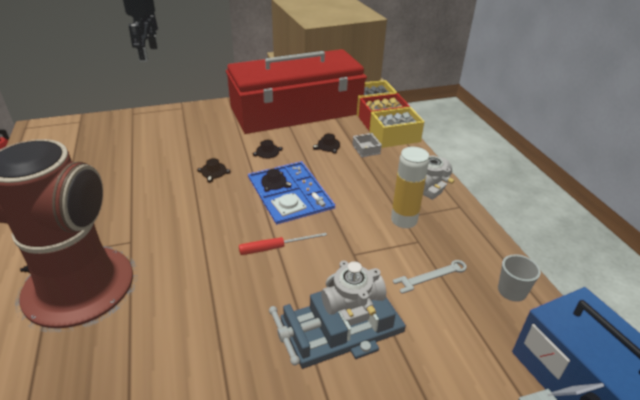

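Top view (up = +x, left = +y). The cap-like things are at (198,147), (191,215), (216,277) on the bench and (252,219) in the tray. The rightmost, and the only one in the tray, is (252,219), so it fits the description. The vice and carburettor are near (447,200), the screwdriver at (344,235) and the can at (339,105). I'll confirm this in one enlarged crop.

Run:
```python
from h import *
f=load('top0');a=cv2.imread('pics/top0.png')
c1=cv2.resize(a[170:250,220:320],None,fx=5,fy=5,interpolation=2)[:, :400]
c2=cv2.resize(a[160:240,407:487],None,fx=5,fy=5,interpolation=2)
cv2.imwrite('pics/crop.png',np.hstack([c1,c2]))
print('dome',onz(f,252,219,.03).round(3),'carb',onz(f,450,199,.155).round(3),'driver',onz(f,343,195,.01),onz(f,345,268,.01),'can',onz(f,340,98,.19))
print([onz(f,u,v,.012).round(3) for u,v in((227,186),(306,174),(314,232),(233,243))])
```

```text
dome [0.463 0.235 0.03 ] carb [ 0.5   -0.241  0.155] driver [ 5.22987903e-01 -6.26828756e-05  1.00000000e-02] [ 0.33397269 -0.00176897  0.01      ] can [0.73211943 0.01001442 0.19      ]
[array([0.551, 0.303, 0.012]), array([0.579, 0.096, 0.012]), array([0.428, 0.077, 0.012]), array([0.403, 0.287, 0.012])]
```

View pics/crop.png

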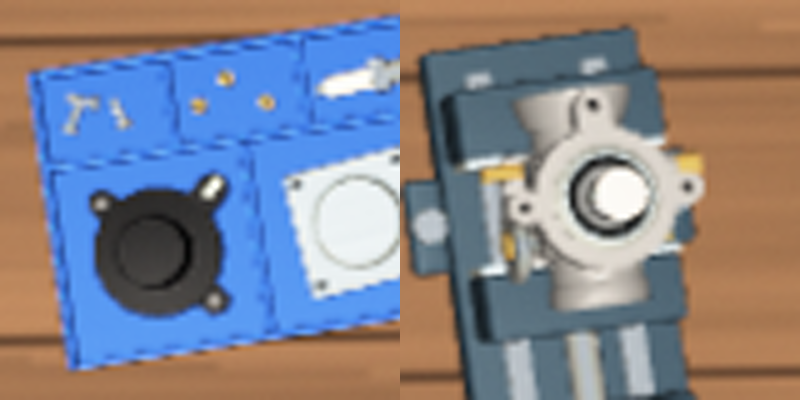

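The crop confirms it. The tray's left compartment holds the black cap: centre ≈ (158,250), cream-marked nose at (212,186), ears at (101,205) and (217,299). The silver cap is to its right. On the carburettor (right half), the washer is at (620,195), the nose boss at (592,103) and the ears at (525,208) and (687,187). I'll compute the poses while turning the tool.

```bash
cat >> h.py <<'E'
def az(v): return np.degrees(np.arctan2(v[1],v[0]))
def to(X):
    s=manip.state(); d=Rq(s['tool_rot']).T@(np.array(X)-s['tool_pos'])*1000
    print('tool mm',d.round(1),'pos',s['tool_pos'].round(4),'xaz',az(Rq(s['tool_rot'])[:,0]).round(1),'t',s['time'],'F',s['contact_force'].round(1),'w',s['gripper_width'],'g',s['grasp_force'])
E
python3 - <<'E'
from h import *
f=load('top0')
A=lambda u,v,z:onz(f,220+u/5-.4,170+v/5-.4,z)
B=lambda u,v,z:onz(f,407+(u-400)/5-.4,160+v/5-.4,z)
e1,e2,n=A(101,205,.011),A(217,299,.011),A(212,186,.014);c=(e1+e2)/2
print('cap',c,az(n-c),az(e1-e2)-90,np.linalg.norm(n-c),np.linalg.norm(e1-e2))
e1,e2,n=[B(*p,.128) for p in((525,208),(687,187),(592,103))];c=(e1+e2)/2
print('carb',c,az(n-c),az(e1-e2)-90,np.linalg.norm(n-c),np.linalg.norm(e1-e2), 'washer',B(622,195,.16))
print(manip.nose_length)
E
```

```text
cap [0.46138402 0.23945383 0.011     ] -39.86196167204129 -39.568261772820264 0.04408209466891748 0.07809075570854229
carb [ 0.5011628  -0.24326132  0.128     ] 6.429448066993226 6.518347133945653 0.04534860798284176 0.07751708073597403 washer [ 0.50031728 -0.24253032  0.16      ]
0.014
```

Request:
{"name": "play_rows", "arguments": {"commands": [[0,0,0,0,0,7],[0,0,0,0,0,7],[0,0,0,0,0,7],[0,0,0,0,0,7],[0,0,0,0,0,7]], "hand": 60}}

```text
time: 0.57
tool_pos: [0.1958, 0.5933, 0.2447]
tool_rot: [0.0, 0.451, 0.893, -0.0]
contact_force: [0.1, -0.2, 0.7]
gripper_width: 0.702
grasp_force: 0.0
```

Request:
{"name": "play_rows", "arguments": {"commands": [[0,0,0,0,0,7],[0,0,0,0,0,7],[0,0,0,0,0,7],[0,0,0,0,0,7],[0,0,0,0,0,7]]}}

```text
time: 0.98
tool_pos: [0.1958, 0.5933, 0.2448]
tool_rot: [0.0, 0.698, 0.716, -0.0]
contact_force: [-1.0, -0.2, -0.1]
gripper_width: 0.702
grasp_force: 0.0
```

Request:
{"name": "play_rows", "arguments": {"commands": [[0,0,0,0,0,7],[0,0,0,0,0,7],[0,0,0,0,0,7],[0,0,0,0,0,0],[0,0,0,0,0,0]]}}

```text
time: 1.4
tool_pos: [0.1958, 0.5933, 0.2449]
tool_rot: [0.0, 0.815, 0.58, -0.0]
contact_force: [0.9, -0.2, -0.3]
gripper_width: 0.702
grasp_force: 0.0
```

```bash
python3 -c "
from h import *
to([.463,.235,.2])"
```

```text
tool mm [-251.2  369.7   45. ] pos [0.1958 0.5933 0.2449] xaz 70.9 t 1.4 F [ 0.9 -0.2 -0.3] w 0.7021897593321249 g 0.0
```

Request:
{"name": "play_rows", "arguments": {"commands": [[-20.6,30.5,3.7,0,0,0],[-20.6,30.5,3.7,0,0,0],[-20.6,30.5,3.7,0,0,0],[-20.6,30.5,3.7,0,0,0],[-20.6,30.5,3.7,0,0,0]]}}

```text
time: 1.82
tool_pos: [0.3064, 0.4445, 0.2266]
tool_rot: [0.0, 0.814, 0.58, 0.0]
contact_force: [0.9, 0.3, -0.0]
gripper_width: 0.707
grasp_force: 0.0
```

Request:
{"name": "play_rows", "arguments": {"commands": [[-20.6,30.5,3.7,0,0,0],[-20.6,30.5,3.7,0,0,0],[-20.6,30.5,3.7,0,0,0],[-20.6,30.5,3.7,0,0,0],[-20.6,30.5,3.7,0,0,0]]}}

```text
time: 2.23
tool_pos: [0.4165, 0.2968, 0.2082]
tool_rot: [0.0, 0.815, 0.58, 0.0]
contact_force: [0.4, 0.0, -0.5]
gripper_width: 0.704
grasp_force: 0.0
```

Request:
{"name": "play_rows", "arguments": {"commands": [[-20.6,30.5,3.7,0,0,0],[-20.6,30.5,3.7,0,0,0],[0,0,0,0,0,0],[0,0,0,0,0,0]]}}

```text
time: 2.57
tool_pos: [0.4604, 0.238, 0.2006]
tool_rot: [-0.0, 0.816, 0.578, -0.0]
contact_force: [-0.2, 0.8, 0.2]
gripper_width: 0.701
grasp_force: 0.0
```

```bash
python3 -c "
from h import *
f=grab('wrist','w1'); to([.461,.239,.1])
print([proj(f,p).round(0) for p in ([.461,.239,.003],[.461,.239,.038])])"
```

```text
tool mm [  0.3   1.2 100.7] pos [0.4598 0.2391 0.2007] xaz 70.7 t 2.6167 F [-0.1  1.1  0.7] w 0.700856567764713 g 0.0
[array([315., 179.]), array([315., 187.])]
```

View pics/w1.png

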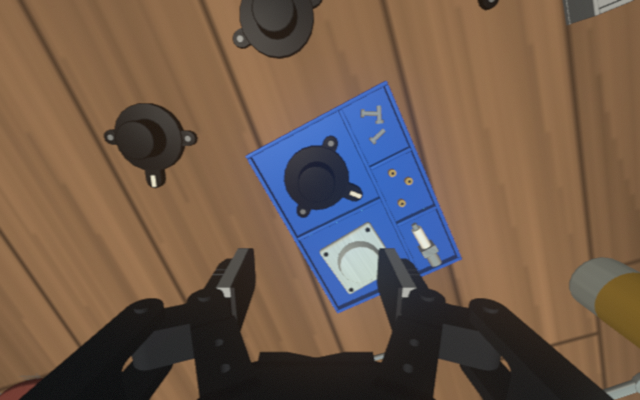

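Wrist view: target cap centred near (316,178), ears at (331,143) and (304,211), cream nose mark at (355,195). The fingers are clear.

Run:
```python
from h import *
f=load('w1')
e1,e2,n=onz(f,331,143,.011),onz(f,304,211,.011),onz(f,355,195,.014);c=(e1+e2)/2
print(c,az(n-c),az(e1-e2)-90,np.linalg.norm(n-c),np.linalg.norm(e1-e2))
g=f['image'].max(2);m=(g<75).astype(np.uint8);m=cv2.morphologyEx(m[130:225,270:375],cv2.MORPH_OPEN,np.ones((25,25)))
n_,l,st,ce=cv2.connectedComponentsWithStats(m);k=1+st[1:,4].argmax();print(st[k],ce[k]+[270,130])
for z in(.003,.014,.038):print(onz(f,*(ce[k]+[270,130]),z))
to([.461,.239,.031])
```

```text
[0.46348753 0.24071413 0.011     ] -43.012566958367785 -40.53757374379785 0.04332726993434567 0.0771748770559373
[  18   17   60   61 3110] [316.97813505 177.3022508 ]
[0.46311723 0.2398599  0.003     ]
[0.46389782 0.24217284 0.014     ]
[0.46560094 0.24721923 0.038     ]
tool mm [  0.3   1.2 169.7] pos [0.4598 0.2391 0.2007] xaz 70.7 t 2.6167 F [-0.1  1.1  0.7] w 0.700856567764713 g 0.0
```

Request:
{"name": "play_rows", "arguments": {"commands": [[2,2,35,0,0,0],[0,0,35,0,0,0],[0,0,35,0,0,0],[0,0,30,0,0,0],[0,0,15,0,0,0]]}}

```text
time: 3.03
tool_pos: [0.4587, 0.2412, 0.0466]
tool_rot: [-0.001, 0.814, 0.58, -0.003]
contact_force: [-0.4, -1.0, 0.6]
gripper_width: 0.7
grasp_force: 0.0
```

Request:
{"name": "play_rows", "arguments": {"commands": [[0,0,10,0,0,0],[0,0,6,0,0,0],[0,0,4,0,0,0],[0,0,0,0,0,0],[0,0,0,0,0,0]]}}

```text
time: 3.45
tool_pos: [0.4632, 0.2412, 0.0322]
tool_rot: [0.0, 0.815, 0.579, 0.001]
contact_force: [-0.7, 0.4, 0.4]
gripper_width: 0.698
grasp_force: 0.0
```

Request:
{"name": "play_rows", "arguments": {"commands": [[0,0,0,0,0,0],[0,0,0,0,0,0],[0,0,0,0,0,0],[0,0,0,0,0,0],[0,0,0,0,0,0]], "hand": 20}}

```text
time: 3.87
tool_pos: [0.4636, 0.241, 0.0325]
tool_rot: [0.0, 0.816, 0.579, 0.001]
contact_force: [-1.8, -0.1, 6.2]
gripper_width: 0.4
grasp_force: 60.2
```

Request:
{"name": "play_rows", "arguments": {"commands": [[0,0,0,0,0,0],[0,0,0,0,0,0],[0,0,0,0,0,0]]}}

```text
time: 4.12
tool_pos: [0.4636, 0.241, 0.0325]
tool_rot: [0.0, 0.816, 0.579, 0.001]
contact_force: [-1.1, 1.1, 6.2]
gripper_width: 0.395
grasp_force: 60.2
```

Request:
{"name": "play_rows", "arguments": {"commands": [[0,0,-20,0,0,0],[0,0,-38,0,0,0],[0,0,-40,0,0,0],[0,0,-40,0,0,0],[0,0,-40,0,0,0]]}}

```text
time: 4.53
tool_pos: [0.4617, 0.2402, 0.2102]
tool_rot: [-0.0, 0.815, 0.579, -0.0]
contact_force: [1.6, 1.5, -0.9]
gripper_width: 0.4
grasp_force: 59.9
```

Request:
{"name": "play_rows", "arguments": {"commands": [[0,0,-12,0,0,-7],[0,0,0,0,0,-7],[0,0,0,0,0,-7],[0,0,0,0,0,-7],[0,0,0,0,0,-7]]}}

```text
time: 4.95
tool_pos: [0.4621, 0.2404, 0.2206]
tool_rot: [-0.0, 0.601, 0.799, -0.0]
contact_force: [-0.1, -0.1, -1.3]
gripper_width: 0.397
grasp_force: 59.9
```

Request:
{"name": "play_rows", "arguments": {"commands": [[0,0,0,0,0,-6],[0,0,0,0,0,-6],[0,0,0,0,0,0],[0,0,0,0,0,0]]}}

```text
time: 5.28
tool_pos: [0.4621, 0.2404, 0.2205]
tool_rot: [-0.0, 0.518, 0.855, -0.0]
contact_force: [-0.3, 0.6, -0.9]
gripper_width: 0.401
grasp_force: 59.9
```

```bash
python3 -c "
from h import *
f=grab('wrist','w2'); to([.501,-.243,.22])
s=manip.state();print(proj(f,s['tool_pos']-[0,0,.0295]))"
```

```text
tool mm [-446.5 -189.5    0.7] pos [0.4622 0.2405 0.2206] xaz 117.6 t 5.3333 F [ 0.1 -0.4 -0.9] w 0.39633028914063934 g 59.871826171875
[314.21616688 247.06740437]
```

View pics/w2.png

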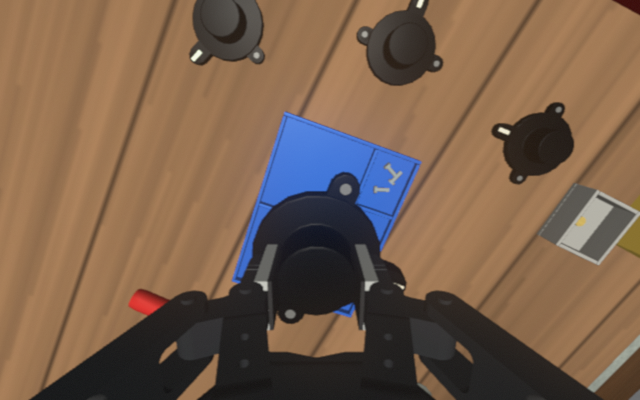

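Wrist view: the cap is held level, with ears at (345,187) and (290,314) and the nose partly behind the right finger at (397,278). I'll compute the cap's pose in the hand and go on to the carburettor.

Run:
```python
from h import *
f=load('w2');s=manip.state();R=Rq(s['tool_rot']);p=s['tool_pos']
z=p[2]-.0295
e1,e2=onz(f,345,187,z+.008),onz(f,290,314,z+.008);c=(e1+e2)/2
t=az(R[:,0]); print('off tool mm',(R.T@(c-p)*1e3).round(1),'nose az',az(e1-e2)-90,'nose - toolx',az(e1-e2)-90-t,np.linalg.norm(e1-e2))
n=onz(f,399,283,z+.011);print(az(n-c),np.linalg.norm(n-c))
```

```text
off tool mm [-0.6  0.8 21.5] nose az 6.109102630399832 nose - toolx -111.47871739747032 0.0786020392853526
8.730389468305285 0.046688639681393744
```

Request:
{"name": "play_rows", "arguments": {"commands": [[-37,-15.8,-1,0,0,0],[-37,-15.8,-1,0,0,0],[-37,-15.8,-1,0,0,0],[-37,-15.8,-1,0,0,0],[-37,-15.8,-1,0,0,0]]}}

```text
time: 5.75
tool_pos: [0.4782, 0.0385, 0.226]
tool_rot: [0.0, 0.518, 0.856, 0.0]
contact_force: [1.2, 0.0, -1.5]
gripper_width: 0.397
grasp_force: 59.9
```

Request:
{"name": "play_rows", "arguments": {"commands": [[-37,-15.8,-1,0,0,0],[-37,-15.8,-1,0,0,0],[-37,-15.8,-1,0,0,0],[0,0,0,0,0,0],[0,0,0,0,0,0]]}}

```text
time: 6.17
tool_pos: [0.4881, -0.082, 0.2289]
tool_rot: [-0.0, 0.52, 0.854, 0.0]
contact_force: [-0.1, 0.5, -0.4]
gripper_width: 0.402
grasp_force: 60.0
```

```bash
python3 -c "
from h import *
f=grab('wrist','w3'); to([.501,-.243,.22])
for p in ([.501,-.243,.158],[.501,-.243,.128],[.545,-.238,.128]): print(proj(f,p))"
```

```text
tool mm [-149.9  -63.6    8.6] pos [ 0.4881 -0.0807  0.2288] xaz 117.6 t 6.2167 F [-1.1  1.5 -0.1] w 0.39823828175765635 g 59.989131689071655
[237.76079855 392.32219963]
[245.68288639 363.35502225]
[291.72761452 377.19412655]
```

View pics/w3.png

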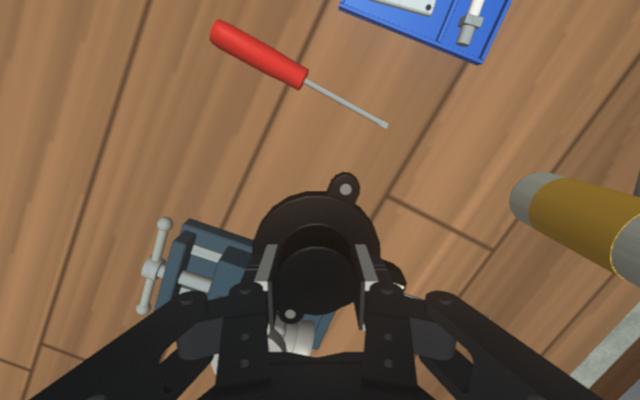

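Wrist view: the cap in the hand hides the carburettor. I'll go past it, above, so that the wrist camera sees it from close by.

Request:
{"name": "play_rows", "arguments": {"commands": [[-35,-8,0,0,0,0],[-35,-8,0,0,0,0],[-35,-8,0,0,0,0],[-35,-8,0,0,0,0],[-35,-8,0,0,0,0]]}}

```text
time: 6.63
tool_pos: [0.5351, -0.2532, 0.2287]
tool_rot: [-0.0, 0.516, 0.856, 0.0]
contact_force: [0.5, 1.2, -1.0]
gripper_width: 0.398
grasp_force: 60.0
```

Request:
{"name": "play_rows", "arguments": {"commands": [[-35,-8,0,0,0,0],[-35,-8,0,0,0,0],[-35,-8,0,0,0,0],[0,0,0,0,0,0],[0,0,0,0,0,0]]}}

```text
time: 7.05
tool_pos: [0.5626, -0.3573, 0.2279]
tool_rot: [-0.001, 0.517, 0.856, 0.0]
contact_force: [-0.3, 0.3, -0.8]
gripper_width: 0.395
grasp_force: 60.0
```

```bash
python3 -c "
from h import *
f=grab('wrist','w4'); to([.501,-.243,.22])
for p in ([.501,-.243,.158],[.501,-.243,.128],[.545,-.238,.128]): print(proj(f,p))"
```

```text
tool mm [128.9  -1.6   8.4] pos [ 0.5625 -0.3563  0.2282] xaz 117.8 t 7.1 F [-0.  -0.3 -0.1] w 0.3963858128528516 g 59.99471962451935
[311.5809481    0.70696795]
[312.21328323  15.8802327 ]
[374.925744    43.31872267]
```

View pics/w4.png

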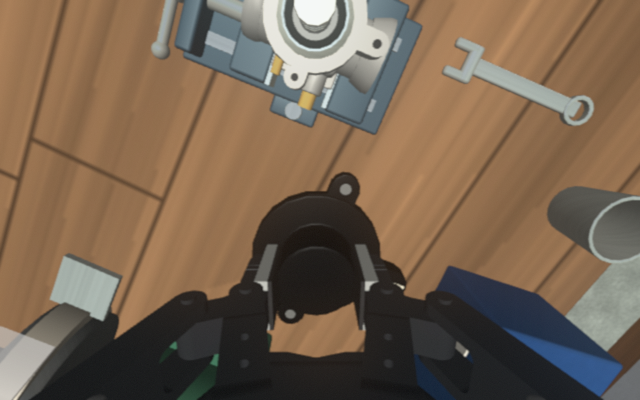

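Wrist view: carburettor nose hole at (376,44), near ear at (293,77), centre near the top edge. This agrees with the top-view prediction to about 1 px. I'll back off 45 mm to see it whole.

Request:
{"name": "play_rows", "arguments": {"commands": [[25,0,0,0,0,0],[20,0,0,0,0,0],[0,0,0,0,0,0],[0,0,0,0,0,0]]}}

```text
time: 7.43
tool_pos: [0.5411, -0.3154, 0.2293]
tool_rot: [0.0, 0.516, 0.857, 0.0]
contact_force: [-0.2, -0.2, -0.6]
gripper_width: 0.394
grasp_force: 60.0
```

```bash
python3 -c "
from h import *
f=grab('wrist','w5'); to([.501,-.243,.22])
for p in ([.501,-.243,.158],[.501,-.243,.128],[.545,-.238,.128]): print(proj(f,p))
cv2.imwrite('pics/w5c.png',cv2.resize(f['image'][0:200,200:450,::-1],None,fx=3,fy=3,interpolation=2))"
```

```text
tool mm [83.7 -1.4  9.3] pos [ 0.5413 -0.3163  0.2294] xaz 117.9 t 7.4833 F [-0.  -0.6 -1.4] w 0.40066085988299355 g 60.00979542732239
[311.54705477  90.83626013]
[312.11470565  92.89144025]
[370.55104512 117.09201326]
```

View pics/w5c.png

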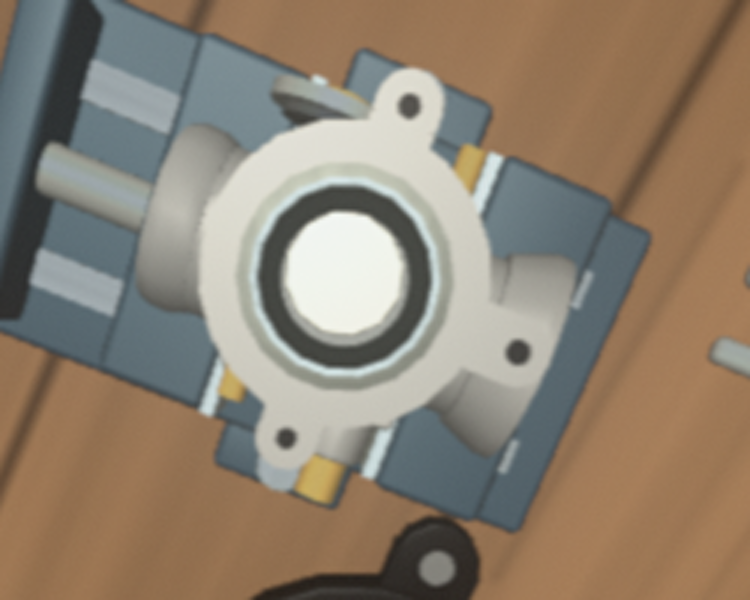

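Crop of the carburettor from above: ears at (409,106) and (286,438), nose hole at (517,352), washer centre at (345,271).

Run:
```python
from h import *
f=load('w5');g=lambda u,v,z:onz(f,200+u/3-.33,v/3-.33,z)
e1,e2,n=g(409,106,.128),g(286,438,.128),g(517,352,.128);c=(e1+e2)/2
a=az(e1-e2)-90
print(c,a,az(n-c),np.linalg.norm(e1-e2),np.linalg.norm(n-c),'washer',g(345,271,.158))
s=manip.state();R=Rq(s['tool_rot']);print('nose-az now',az(R[:,0])-111.5)
off=R@np.array([-.6,.8,0])/1e3
to(np.r_[c[:2]-off[:2],.2])
```

```text
[ 0.50250327 -0.24230665  0.128     ] 6.427208811842348 6.365517957606316 0.07755219000829354 0.043641556964675074 washer [ 0.50243517 -0.24170773  0.158     ]
nose-az now 6.362523556324334
tool mm [84.2 -0.6 29.3] pos [ 0.5413 -0.3163  0.2294] xaz 117.9 t 7.4833 F [-0.  -0.6 -1.4] w 0.40066085988299355 g 60.00979542732239
```

Request:
{"name": "play_rows", "arguments": {"commands": [[30,-0.5,0,0,0,0],[30,0,0,0,0,0],[24,0,10,0,0,0],[0,0,20,0,0,0],[0,0,10,0,0,0]]}}

```text
time: 7.9
tool_pos: [0.501, -0.2425, 0.1877]
tool_rot: [-0.0, 0.516, 0.856, -0.0]
contact_force: [-0.5, 0.3, -1.7]
gripper_width: 0.4
grasp_force: 60.0
```

Request:
{"name": "play_rows", "arguments": {"commands": [[0,0,4,0,0,0],[0,0,0,0,0,0],[0,0,0,0,0,0]]}}

```text
time: 8.15
tool_pos: [0.5019, -0.2445, 0.1852]
tool_rot: [0.0, 0.517, 0.856, -0.0]
contact_force: [-0.7, 0.1, -0.8]
gripper_width: 0.397
grasp_force: 60.0
```

Run:
```python
from h import *
f=grab('wrist','w6');s=manip.state();R=Rq(s['tool_rot'])
off=R@np.array([-.6,.8,0])/1e3
to(np.r_[.5025-off[0],-.2422-off[1],.1575]);grab('side','s6')
a=cv2.imread('pics/w6.png')[120:345,200:480];b=cv2.imread('pics/s6.png')[200:350,260:447]
cv2.imwrite('pics/c6.png',np.hstack([cv2.resize(a,(400,321)),cv2.resize(b,(400,321))]))
```

```text
tool mm [ 2.7  0.7 28.3] pos [ 0.5021 -0.2447  0.1858] xaz 117.7 t 8.2 F [ 0.6  0.3 -1.4] w 0.3969813001212396 g 60.00969886779785
```

View pics/c6.png

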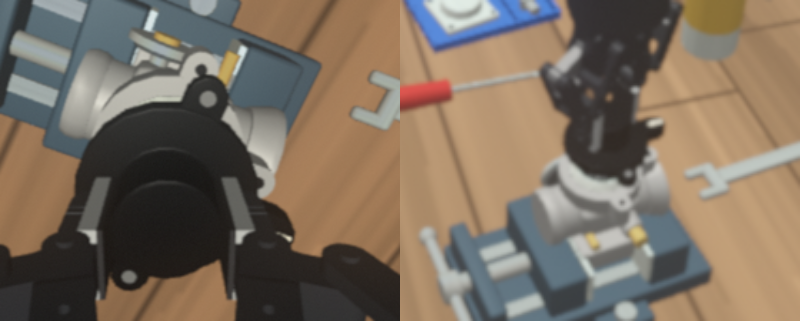

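Both crops show the cap level above the carburettor, its ear in line with the carburettor's ear and its nose on the nose side. A 2 mm correction along tool x is left, then I descend onto the spring.

Request:
{"name": "play_rows", "arguments": {"commands": [[2.5,0.5,0,0,0,0],[0,0,3,0,0,0],[0,0,3,0,0,0],[0,0,3,0,0,0],[0,0,0,0,0,0]]}}

```text
time: 8.67
tool_pos: [0.5011, -0.2417, 0.1762]
tool_rot: [0.001, 0.517, 0.856, -0.0]
contact_force: [0.1, -0.3, 3.4]
gripper_width: 0.397
grasp_force: 60.2
```

Request:
{"name": "play_rows", "arguments": {"commands": [[0,0,2,0,0,0],[0,0,2,0,0,0],[0,0,0,0,0,0],[0,0,0,0,0,0]]}}

```text
time: 9.0
tool_pos: [0.5011, -0.2417, 0.1724]
tool_rot: [0.001, 0.517, 0.856, -0.0]
contact_force: [0.1, -0.5, 3.6]
gripper_width: 0.394
grasp_force: 60.3
```

Run:
```python
from h import *
f=grab('wrist','w7');s=manip.state();R=Rq(s['tool_rot'])
off=R@np.array([-.6,.8,0])/1e3
to(np.r_[.5025-off[0],-.2422-off[1],.1575])
```

```text
tool mm [-0.5  0.2 14.9] pos [ 0.5011 -0.2417  0.1724] xaz 117.7 t 9.05 F [0.8 0.2 4.4] w 0.4041334133134074 g 60.328030586242676
```

Request:
{"name": "play_rows", "arguments": {"commands": [[0,0,3,0,0,0],[0,0,3,0,0,0],[0,0,3,0,0,0],[0,0,2,0,0,0],[0,0,0,0,0,0]]}}

```text
time: 9.47
tool_pos: [0.5011, -0.2417, 0.1616]
tool_rot: [0.001, 0.517, 0.856, -0.0]
contact_force: [-0.4, -0.6, 7.7]
gripper_width: 0.395
grasp_force: 60.6
```

Request:
{"name": "play_rows", "arguments": {"commands": [[0,0,1.5,0,0,0],[0,0,1.5,0,0,0],[0,0,0,0,0,0],[0,0,0,0,0,0]]}}

```text
time: 9.8
tool_pos: [0.5011, -0.2418, 0.1591]
tool_rot: [0.001, 0.517, 0.856, -0.0]
contact_force: [-1.7, 0.4, 7.7]
gripper_width: 0.398
grasp_force: 60.6
```

Request:
{"name": "play_rows", "arguments": {"commands": [[0,0,1,0,0,0],[0,0,0,0,0,0],[0,0,0,0,0,0]]}}

```text
time: 10.05
tool_pos: [0.5011, -0.2417, 0.1582]
tool_rot: [0.001, 0.517, 0.856, -0.0]
contact_force: [-0.8, -0.1, 9.1]
gripper_width: 0.396
grasp_force: 60.7
```

Request:
{"name": "play_rows", "arguments": {"commands": [[0,0,1,0,0,0],[0,0,0,0,0,0],[0,0,0,0,0,0]]}}

```text
time: 10.3
tool_pos: [0.5011, -0.2417, 0.1575]
tool_rot: [0.001, 0.517, 0.856, -0.0]
contact_force: [-2.2, 0.8, 9.8]
gripper_width: 0.393
grasp_force: 61.0
```

Request:
{"name": "play_rows", "arguments": {"commands": [[0,0,1,0,0,0],[0,0,0,0,0,0],[0,0,0,0,0,0]]}}

```text
time: 10.55
tool_pos: [0.5011, -0.2418, 0.1575]
tool_rot: [0.001, 0.517, 0.856, -0.0]
contact_force: [-4.6, 1.7, 13.1]
gripper_width: 0.396
grasp_force: 61.6
```

Request:
{"name": "play_rows", "arguments": {"commands": [[0,0,1.5,0,0,0],[0,0,0,0,0,0],[0,0,0,0,0,0]]}}

```text
time: 10.8
tool_pos: [0.5012, -0.2417, 0.1574]
tool_rot: [0.0, 0.517, 0.856, -0.0]
contact_force: [-7.6, 4.3, 19.6]
gripper_width: 0.398
grasp_force: 62.3
```

Request:
{"name": "play_rows", "arguments": {"commands": [[0,0,1.5,0,0,0],[0,0,0,0,0,0],[0,0,0,0,0,0]]}}

```text
time: 11.05
tool_pos: [0.5012, -0.2418, 0.1574]
tool_rot: [0.0, 0.517, 0.856, -0.0]
contact_force: [-11.3, 7.0, 25.2]
gripper_width: 0.401
grasp_force: 62.9
```

Run:
```python
from h import *
f=grab('wrist','w8');s=manip.state();R=Rq(s['tool_rot'])
off=R@np.array([-.6,.8,0])/1e3
to(np.r_[.5025-off[0],-.2422-off[1],.1575]);grab('side','s8');print(R[:,2],s['ft_torque'])
a=cv2.imread('pics/w8.png')[120:345,200:480];b=cv2.imread('pics/s8.png')[230:320,310:422]
cv2.imwrite('pics/c8.png',np.hstack([cv2.resize(a,(400,321)),cv2.resize(b,(400,321),interpolation=2)]))
```

```text
tool mm [-0.4  0.2 -0.1] pos [ 0.5012 -0.2418  0.1574] xaz 117.8 t 11.1 F [-11.    7.2  26.1] w 0.39366720584736603 g 62.9310268163681
[ 3.06627798e-04 -8.02372377e-04 -9.99999631e-01] [ 1.01158871  1.79979161 -0.0495387 ]
```

View pics/c8.png

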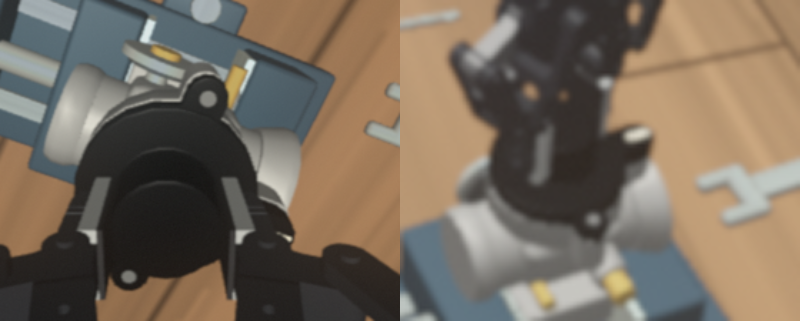

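Both crops show the cap flush on the flange, with its ears and nose over the carburettor's. It is level and held down at 26 N, against 9.6 N from the spring. Handing in.

```bash
python3 -c "
from plant import manip
print(manip.job_done())"
```

```text
the job is handed in; nothing more can be done
None
```

The black cap is on the carburettor, nose over nose and flush on the flange, and I handed the job in at about 11 s with the arm still pressing it down at about 26 N; the verdict was not shown to me.

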